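# Hang the scrap tin on its keeper peg

## Task

Hang the loose scrap tin by its eye on the free peg: catch the drop flap from below with the top edge of the tin's back plate (the tin has to be tipped forward to get under the flap's lip), lift it without forcing it, put the eye on the peg and push the tin right back against the upright, so that the eye settles in the peg's neck and the flap falls shut in front of the back plate. Leave the tin hanging upright and still, and do not disturb the other tin, the mug, the hammer or the bottle.

Things in the scene. Friction and masses are not known exactly. Their poses are not given: they have to be found in the camera images.
- tin_eye (a point): centre of the eye, a round 20 mm hole, in the loose scrap tin's back plate (4 mm steel). 85 mm above the tin's underside, 20 mm below the plate's top edge. The plate's upper part is a tongue 44 mm wide. Axes are the tin's: +x from the handle to the back plate (the eye's bore), y across, z up. The plate's back face is 2 mm to +x of this point
- tin_grip (a point): middle of the loose tin's upright flat-sided wooden handle: 16 mm thick along the tin's y (grip across this), 26 mm along x, 60 mm tall, its top 26 mm above this point. It lies 89 mm to -x of the eye and 3 mm below it, 82 mm above the tin's underside. A gap of 32 mm lies between handle and front wall, whose top is 26 mm below this point. Axes as the tin's
- tin: the loose scrap tin: open sheet-metal tin standing on the bench, 80 mm wide (y), 46 mm deep (x -21 to +25 mm), walls 56 mm high, back plate up to 105 mm, 0.16 to 0.26 kg. Origin on its underside, 23 mm to -x of the eye; +x towards the back plate
- stand_a: the FREE keeper stand (fixed, steel): base plate 95 x 90 x 10 mm, upright bar 40 mm wide, its front face at x = +30 mm. Origin on the bench under the peg, z up; the peg points along -x. The peg is level, 12 mm thick, its axis 145 mm above the bench, from the upright to its tip at x = -37 mm; the last 6 mm taper to 7 mm thick
- peg_tip_a (a point): centre of the free peg's tip, 145 mm above the bench; axes as stand_a. With the peg in the middle of the eye, the back plate's top edge is 20 mm above the peg's axis and holds the flap at about 0.3 rad; next to the upright it has a 9 mm wide neck only 8 mm thick; hung in the neck, the eye's centre is 6 mm below the axis
- flap_a (a joint): angle of the free peg's drop flap, rad: 0 = shut on the peg, grows as it is lifted, falls shut by its weight (about 0.3 N to lift at the lip). A cranked steel bar 14 mm wide, pivoted at x = +36 mm, 16 mm above the peg's axis; it runs forward 31 to 36 mm above the axis, then turns down in a 6 mm nose (x = -12 to -18 mm) to the top of the peg
- lip_a (a point): underside of the front end of the free flap's lip, just above the peg's tip: the lip slopes from the nose's foot forward and up to here, 37 mm to -x of the stand's origin and 12 mm above the peg's axis when shut. An upright plate pushed on jams against it; tipped some 30 degrees, top towards the stand, the plate's top edge goes under the lip. Moves with the flap
- stand_b: the OTHER keeper stand, of the same make and axes, with a second tin already hung on it (fixed there, its handle reaching to x = -75 mm) and its flap shut; to be left alone
- mug: black mug, 102 mm tall, origin at the centre of its underside; bystander
- hammer: small hammer lying on the bench, 216 mm long, origin in the middle; bystander
- rinse_bottle: small white bottle, 88 mm tall, origin at the centre of its underside; bystander

How it is judged (in metres and radians):
On the way, in this order (a step that is already met when the one before it is completed fails the run):
1. the tin has been lifted clear of the bench (height (world z) of tin_eye above 0.105 m), for 0.1 s.
2. the free peg's flap is lifted with the tin's back plate in front of the peg (value of joint flap_a above 0.08 rad and x of tin_eye in the frame of stand_a below -0.012 m and distance between tin_eye and peg_tip_a below 0.04 m), for 0.1 s.
At the end, for the whole second after the job is handed in: The loose tin hangs by its eye on the free peg: eye centre within 10 mm sideways of the peg and between 11 mm below and 4 mm above its axis, back plate within about 10 mm of the upright, tilted less than 0.2 rad (11 degrees), at rest; the flap is shut (below 0.04 rad) in front of the plate (x of tin_eye in the frame of stand_a between 0.018 and 0.035 m and y of tin_eye in the frame of stand_a between -0.01 and 0.01 m and z of tin_eye in the frame of stand_a between 0.134 and 0.149 m and angle between tin_eye's own z axis and vertical below 0.2 rad and value of joint flap_a below 0.04 rad and linear speed of tin below 0.02 m/s and angular speed of tin below 0.2 rad/s); the robot touches nothing.
It fails at once if the flap is forced (more than 40 N on it) (contact force between flap_a and anything else above 40 N).
It fails at once if the other stand or its tin is struck (contact force between stand_b and anything else above 15 N).
It fails at once if the mug is pushed away (distance of mug from where it was at the start of the episode above 0.03 m).
It fails at once if the hammer is pushed away (distance of hammer from where it was at the start of the episode above 0.03 m).
It fails at once if the bottle is pushed away (distance of rinse_bottle from where it was at the start of the episode above 0.03 m).
It also fails if it takes over 48 s, if anything falls off the work surface, if the arm or the gripper's body presses on something with over 40 N, if the wrist force passes 120 N, or if a joint passes its speed limit or range.

## Robot

A 6-joint arm with a two-finger parallel gripper is mounted at the origin on a cart in front of the work surface, level with it; the furniture and walls round the work are solid. World frame = base frame: x ahead of the robot, y to its left, z up, the work surface at z = 0. Lengths are in m, angles in degrees, forces in N, time in s.
With the tool pointing down it reaches from about 0.375 to 0.9 m from the base axis. Payload 3.1 kg.
Tool frame: the origin (TCP) lies at the very end of the fingers, on their centre line; the grasp point (between the pads) lies 19 mm behind it; z points along the fingers, y is the line along which they close (so a half turn about z gives the same grasp; the last joint's range is limited). The gripper opens to 87 mm and grips with 3 to 60 N. Pads are 19 mm wide; open, the fingers measure 117 mm over their backs; the gripper's body (75 mm by 190 mm) begins 51 mm behind the grasp point.
Start: joints at [57.439, 30.224, 82.088, -0, 67.689, -10.227], TCP at [0.237, 0.578, 0.223] pointing down, gripper open.
Joint ranges: [-176.69, 176.69], [-43.24, 126.21], [12.49, 139.97], [-82, 262], [0, 151.66], [-163.58, 163.58]. Speed limits (degrees/s): [159.86, 159.86, 180, 180, 180, 180].

## Interface

Orientations are given as a 3x3 rotation matrix whose columns are the frame's x, y, z axes.
In Python, from rig import readout, cams, bot gives the robot as it stands.
- The arm moves only by the shell command python3 -m inch 'ROWS'. ROWS is JSON, a list of rows, each a list of 5 numbers: the shift along the world's x, y, z in cm, then the turn about the world's z in degrees, then the finger opening in cm, from 0 to 8.7. In form: [[dx, dy, dz, twist, fingers], ...]. A call has 1 to 10 rows; each row is the pose to reach, as a shift and turn from the pose commanded when the call began; what a row does not reach only later rows make up. A row lasts 1/12 s, in which the tool goes at most 41.7 mm and 7.16 degrees, less where a joint would pass 70% of its speed; a pose out of reach is approached as far as the arm can. A call with a gripper value outside its range is refused whole. The fingers move at their own pace and stop on an object; the grip force is fixed at half the most. Time passes only in rows, so rows that repeat a pose let the fingers close. It gives the time, the measured TCP pose, the force, the opening and the grip force at its end, in the units of the state.
- readout.read_state(): the state, without advancing time (a new reading comes with each control period).
- cams.capture(name): name is "scene" or "side" or "wrist"; returns a dict with "image" (420x560x3 uint8, blue, green, red), "intrinsics" (3x3 intrinsics, pixels), "xyz" and "rotation" of the camera in the world; the wrist camera has in their place "tool_from_camera" (4x4, takes a point from camera to tool coordinates, whose origin is the TCP and whose axes are the flange's). Camera axes: x right, y down, z forward; pixel columns grow to the right and rows downward; lengths in m; the calibration is good to about 2 mm. A picture is of the moment at which its call begins: read the wrist's pose just before it. There is no depth.
- bot.hand_in(): hands the job in; it is judged then, once.
The state is a dict: "time_s": time; "joint_positions": joint angles; "qvel": joint speeds; "tau": joint torques, N m; "position": TCP position; "tcp_rot": TCP orientation; "force": force on the tool from outside, world axes, zero at the start; "moment": the same for the moment, N m; "opening": opening from 0.0 (shut) to 1.0 (fully open); "grasp_force": force on a finger pad.
Only numpy, scipy, OpenCV 4.12 (cv2) and the standard library are available. Lean on these libraries where they do the work, as an engineer would, in place of code of your own. Each camera call takes 0.05 s, during which the arm holds its last target. There are 200 camera calls.

## Working session

There is one attempt and no reset: what is moved stays moved. The work goes in short steps, Python scripts to look and compute and a shell command to move; the robot and the scene stay as the last step left them, time stands still between calls to the robot, and variables do not carry over. Pictures are saved under pics/ and viewed, at most 10 in all, crops included, and the job is handed in when it is done.

```bash
mkdir -p pics; ls; cat > h.py <<'E'
import numpy as np, cv2
from rig import readout, cams, bot
def snap(n,f):
    s=readout.read_state(); c=cams.capture(n); cv2.imwrite(f'pics/{f}.png',c['image'])
    if n=='wrist':
        T=np.array(c['tool_from_camera']); R=np.array(s['tcp_rot'])
        c['rotation']=R@T[:3,:3]; c['xyz']=np.array(s['position'])+R@T[:3,3]
    np.savez(f'pics/{f}.npz',K=c['intrinsics'],t=c['xyz'],R=c['rotation']); return c
def ray(f,u,v):
    z=np.load(f'pics/{f}.npz'); d=z['R']@np.linalg.inv(z['K'])@[u,v,1]; return z['t'],d/np.linalg.norm(d)
def onz(f,u,v,h):
    t,d=ray(f,u,v); return t+d*(h-t[2])/d[2]
def tri(obs):
    A=np.zeros((3,3));b=np.zeros(3)
    for f,u,v in obs:
        t,d=ray(f,u,v); P=np.eye(3)-np.outer(d,d); A+=P;b+=P@t
    return np.linalg.solve(A,b)
def proj(f,p):
    z=np.load(f'pics/{f}.npz'); q=z['K']@z['R'].T@(np.array(p)-z['t']); return q[:2]/q[2]
E
python3 - <<'E'
from h import *
for n in('scene','side','wrist'): c=snap(n,n+'0'); print(n,c['xyz'],np.round(c['rotation'],3).tolist())
a=cv2.imread('pics/scene0.png');b=cv2.imread('pics/side0.png')
s=readout.read_state();print(s)
E
```

```text
pics
scene [ 0.1185656  -0.15704719  0.73815744] [[0.661, -0.557, 0.503], [-0.751, -0.483, 0.451], [-0.008, -0.676, -0.737]]
side [0.387376   0.95879481 0.5881005 ] [[-0.979, -0.104, 0.176], [-0.204, 0.502, -0.84], [-0.001, -0.859, -0.513]]
wrist [0.16733004 0.60711622 0.38289907] [[0.38, 0.889, 0.256], [0.925, -0.364, -0.108], [-0.003, 0.278, -0.96]]
{'time_s': 0.15, 'joint_positions': array([ 5.74382606e+01,  3.02660262e+01,  8.21392920e+01,  1.71448630e-04,
        6.76879405e+01, -1.02265133e+01]), 'qvel': array([-6.83424094e-02, -1.15286624e-01, -3.15548109e-01, -1.63432166e-04,
        2.81104025e-02, -8.58175152e-02]), 'tau': array([ 9.29678026e-04, -4.40430915e+01, -1.76842886e+01,  6.33210526e-02,
        5.52074367e-02, -1.17763161e-04]), 'position': array([0.23717866, 0.57765363, 0.22180526]), 'tcp_rot': array([[-9.24975689e-01,  3.80025267e-01, -8.78358526e-04],
       [ 3.80026170e-01,  9.24974720e-01, -1.37033016e-03],
       [ 2.91699347e-04, -1.60132131e-03, -9.99998675e-01]]), 'force': array([-0.06797654,  0.56408273, -1.22060022]), 'moment': array([ 0.00328387, -0.00648862,  0.0221581 ]), 'grasp_force': 0.0, 'opening': 1.0003230483068264}
```

View pics/scene0.png

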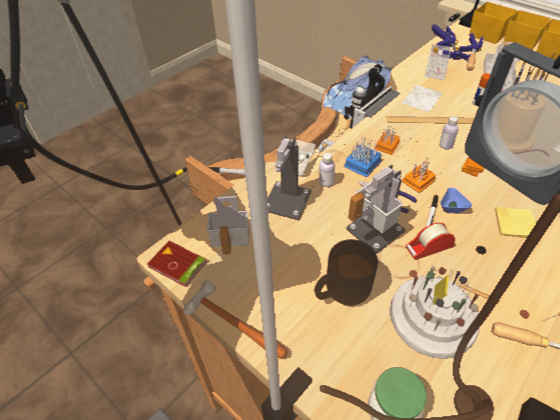

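View pics/side0.png

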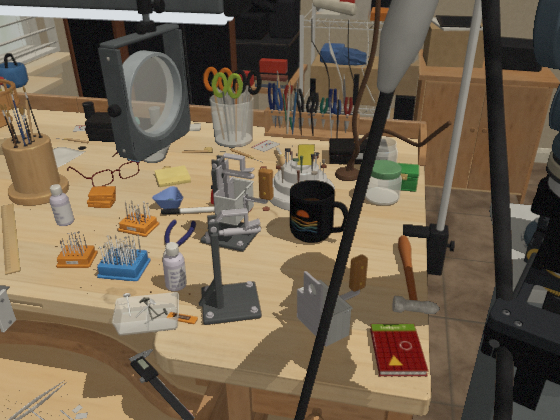

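```bash
python3 - <<'E'
import cv2, numpy as np
a=cv2.imread('pics/scene0.png')[125:275,190:350];b=cv2.imread('pics/side0.png')[210:360,190:390]
a=cv2.resize(a,None,fx=3.75,fy=3.75,interpolation=2);b=cv2.resize(b,None,fx=4,fy=4,interpolation=2)
cv2.imwrite('pics/ca.png',a);cv2.imwrite('pics/cb.png',b)
E
```

```text
(no output)
```

View pics/ca.png

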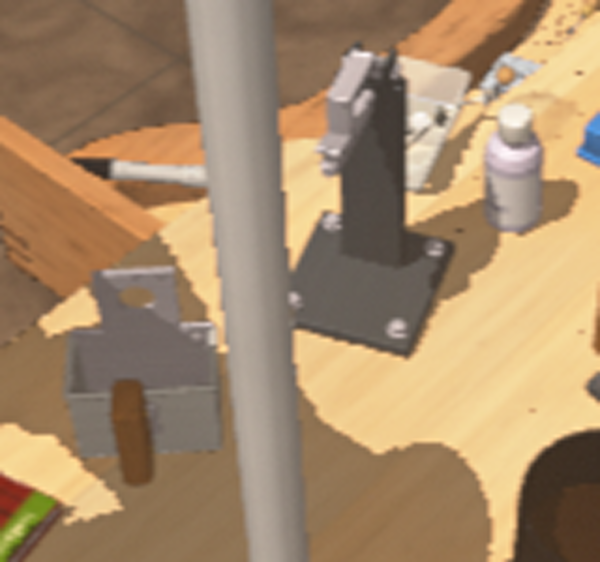

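View pics/cb.png

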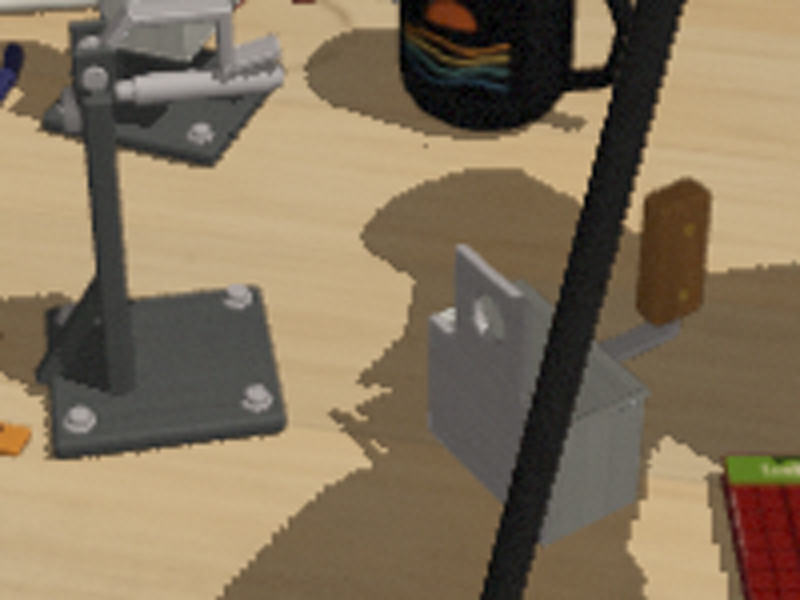

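```bash
python3 - <<'E'
from h import *
S=lambda u,v:('scene0',190+u/3.75,125+v/3.75)
D=lambda u,v:('side0',190+u/4,210+v/4)
r=lambda p:np.round(p,4)
eye=tri([S(137,296),D(488,317)]);print('eye',r(eye))
ht=tri([S(128,385),D(677,188)]);print('handle top',r(ht), 'd',r(eye-ht),np.degrees(np.arctan2(*(eye-ht)[1::-1])))
print('handle z.108 scene',r(onz(*S(128,385),.108)),'side',r(onz(*D(677,188),.108)))
print('eye z.085',r(onz(*S(137,296),.085)),r(onz(*D(488,317),.085)))
for u,v in((330,213),(452,243),(408,354)):print('baseS',r(onz(*S(u,v),.01)))
for u,v in((262,287),(285,418),(55,450)):print('baseD',r(onz(*D(u,v),.01)))
print('tip',r(tri([S(330,165),D(283,80)])), r(onz(*D(283,80),.145)))
# uprights' base
c=cams.capture
E
```

```text
eye [0.4806 0.3394 0.0835]
handle top [0.4189 0.278  0.1105] d [ 0.0617  0.0614 -0.027 ] 44.856833932959354
handle z.108 scene [0.4224 0.2798 0.108 ] side [0.417  0.2758 0.108 ]
eye z.085 [0.4796 0.3383 0.085 ] [0.4805 0.3412 0.085 ]
baseS [0.6511 0.3547 0.01  ]
baseS [0.6813 0.2789 0.01  ]
baseS [0.5939 0.2405 0.01  ]
baseD [0.5955 0.2488 0.01  ]
baseD [0.5643 0.3298 0.01  ]
baseD [0.6495 0.3667 0.01  ]
tip [0.5756 0.2836 0.1448] [0.5723 0.2869 0.145 ]
```

View pics/wrist0.png

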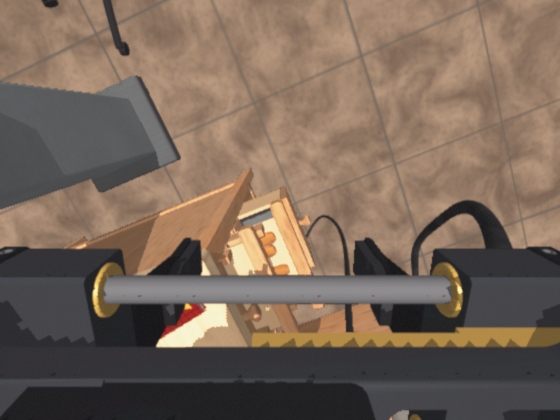

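The pictures show: side view – free stand at (215–260, 215–320) px, tin at (300–350, 275–345), handle at (359, 257). Scene view – tin at (228, 225), free stand at (288, 180); stand B, the mug and the bottle are to the right. The wrist camera sees only floor at this yaw. Checking obstacles before I move.

```bash
python3 - <<'E'
from h import *
r=lambda p:np.round(p,3)
print('pole foot',r(onz('side0',435,268,0)),r(onz('scene0',285,405,0.0)))
print('standb base',r(onz('scene0',377,226,.01)),r(onz('side0',232,236,.01)))
print('b handle',r(onz('scene0',356,200,.15)),r(onz('side0',266,183,.14)))
print('b handle tri',r(tri([('scene0',356,206),('side0',266,183)])))
print('mug',r(onz('scene0',352,262,.1)),r(onz('side0',312,192,.1)))
print('bottle',r(onz('scene0',327,185,0)),r(onz('side0',175,288,0)),'hammer',r(onz('scene0',205,292,.02)),r(onz('scene0',285,352,.02)))
# pole as 3D line: two heights guess
print('pole tri', r(tri([('scene0',250,150),('side0',450,170)])),r(tri([('scene0',250,150),('side0',465,80)])))
for z in(.0,.2,.4):
  print(z,'pole from scene edges',[np.round(onz('scene0',u,v,z),3)[:2] for u,v in((275,405),(262,250),(245,50))])
E
```

```text
pole foot [0.282 0.129 0.   ] [0.285 0.007 0.   ]
standb base [0.691 0.1   0.01 ] [0.68  0.116 0.01 ]
b handle [0.608 0.115 0.15 ] [0.605 0.121 0.14 ]
b handle tri [0.607 0.112 0.136]
mug [0.522 0.056 0.1  ] [0.527 0.065 0.1  ]
bottle [0.727 0.265 0.   ] [0.734 0.283 0.   ] hammer [0.333 0.252 0.02 ] [0.345 0.06  0.02 ]
pole tri [0.371 0.231 0.294] [0.334 0.146 0.385]
0.0 pole from scene edges [array([0.275, 0.019]), array([0.485, 0.25 ]), array([1.06, 0.88])]
0.2 pole from scene edges [array([ 0.232, -0.029]), array([0.386, 0.139]), array([0.805, 0.599])]
0.4 pole from scene edges [array([ 0.19 , -0.076]), array([0.287, 0.029]), array([0.55 , 0.318])]
```

```bash
python3 - <<'E'
from h import *
def plane(f,a,b):
    t,d=ray(f,*a);_,e=ray(f,*b);n=np.cross(d,e);n/=np.linalg.norm(n);return n,n@t
n1,c1=plane('scene0',(274,390),(240,0));n2,c2=plane('side0',(443,220),(488,0))
for z in(0,.1,.2,.3,.4,.5,.6):
    xy=np.linalg.solve([n1[:2],n2[:2]],[c1-n1[2]*z,c2-n2[2]*z]);print(z,np.round(xy,3),np.round(proj('scene0',[*xy,z])),np.round(proj('side0',[*xy,z])))
E
```

```text
0 [0.269 0.012] [276. 411.] [440. 235.]
0.1 [0.266 0.008] [274. 391.] [449. 191.]
0.2 [0.263 0.005] [272. 367.] [459. 143.]
0.3 [0.261 0.001] [269. 334.] [470.  90.]
0.4 [ 0.258 -0.002] [265. 288.] [482.  31.]
0.5 [ 0.255 -0.006] [259. 220.] [495. -35.]
0.6 [ 0.252 -0.009] [249. 107.] [ 510. -109.]
```

```bash
F='[18.1,-30,0,-60,8.7]'; python3 -m inch '[[18.1,-30,0,-60,8.7],[18.1,-30,0,-60,8.7],[18.1,-30,0,-60,8.7],[18.1,-30,0,-60,8.7],[18.1,-30,0,-60,8.7],[18.1,-30,0,-60,8.7],[18.1,-30,0,-60,8.7],[18.1,-30,0,-60,8.7],[18.1,-30,0,-60,8.7],[18.1,-30,0,-60,8.7]]'; python3 -m inch '[[0,0,0,-52.7,8.7],[0,0,0,-52.7,8.7],[0,0,0,-52.7,8.7],[0,0,0,-52.7,8.7],[0,0,0,-52.7,8.7],[0,0,0,-52.7,8.7],[0,0,0,-52.7,8.7],[0,0,0,-52.7,8.7],[0,0,0,-52.7,8.7],[0,0,0,-52.7,8.7]]'
python3 - <<'E'
from h import *
snap('wrist','wrist1'); s=readout.read_state(); print(s['position'],s['tcp_rot'][:,1],s['joint_positions'],proj('wrist1',[.4185,.2775,.108]),proj('wrist1',[.4806,.3394,.085]))
E
```

```text
time_s: 0.98
position: [0.4207, 0.275, 0.2225]
tcp_rot: [[-0.127, 0.992, 0.001], [0.992, 0.127, -0.001], [-0.001, 0.001, -1.0]]
force: [0.2, 0.1, -0.6]
opening: 0.995
grasp_force: 0.0
time_s: 1.82
position: [0.4178, 0.2787, 0.2224]
tcp_rot: [[0.705, 0.709, -0.001], [0.709, -0.705, 0.0], [-0.0, -0.0, -1.0]]
force: [1.0, 0.5, 0.5]
opening: 0.999
grasp_force: 0.0
[0.41790506 0.27864431 0.22240408] [ 7.08495080e-01 -7.05715603e-01 -4.57283069e-04] [2.09172881e+01 2.08332449e+01 9.94164131e+01 1.74413550e-02
 5.97807280e+01 6.57958923e+01] [278.22951197 203.07989452] [278.62573355 104.20377605]
```

View pics/wrist1.png

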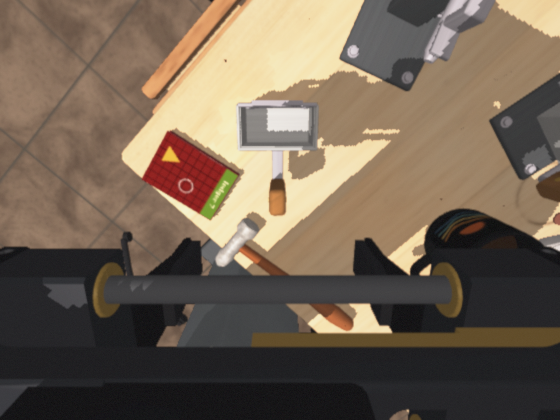

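The handle's top is centred between the fingers at (277, 197) px, with the tin's axis vertical in the image, so I'm descending and gripping.

```bash
python3 -m inch '[[0,-0.1,-3,0,8.7],[0,-0.1,-6,0,8.7],[0,-0.1,-9,0,8.7],[0,-0.1,-11,0,8.7],[0,-0.1,-13,0,8.7],[0,-0.1,-14,0,8.7],[0,-0.1,-14.6,0,8.7],[0,-0.1,-15,0,8.7],[0,-0.1,-15.2,0,8.7],[0,-0.1,-15.2,0,8.7]]'; python3 -m inch '[[0,0,0,0,1],[0,0,0,0,1],[0,0,0,0,1],[0,0,0,0,1],[0,0,0,0,1],[0,0,0,0,1],[0,0,0,0,1],[0,0,0,0,1],[0,0,0,0,1],[0,0,0,0,1]]'
python3 -m inch '[[0,0,0.5,0,1],[0,0,1,0,1],[0,0,2,0,1],[0,0,3,0,1],[0,0,4,0,1],[0,0,5,0,1],[0,0,6,0,1],[0,0,6,0,1],[0,0,6,0,1],[0,0,6,0,1]]'
python3 - <<'E'
from h import *
snap('wrist','wrist2');snap('scene','scene2');snap('side','side2')
a=cv2.imread('pics/side2.png')[180:330,190:390];b=cv2.imread('pics/wrist2.png')[0:260,180:380]
cv2.imwrite('pics/c2.png',np.hstack([cv2.resize(a,(500,375)),cv2.resize(b,(288,375))]))
E
```

```text
time_s: 2.7
position: [0.4189, 0.2774, 0.071]
tcp_rot: [[0.707, 0.707, 0.001], [0.707, -0.707, 0.0], [0.001, 0.0, -1.0]]
force: [-0.4, -0.1, 0.3]
opening: 0.997
grasp_force: 0.0
time_s: 3.53
position: [0.4184, 0.2771, 0.0705]
tcp_rot: [[0.708, 0.707, -0.0], [0.707, -0.708, -0.0], [-0.0, -0.0, -1.0]]
force: [-0.1, 0.0, 1.2]
opening: 0.325
grasp_force: 0.0
time_s: 4.37
position: [0.4182, 0.277, 0.1306]
tcp_rot: [[0.707, 0.707, -0.0], [0.707, -0.707, -0.0], [-0.0, -0.0, -1.0]]
force: [0.2, -0.1, -2.3]
opening: 0.182
grasp_force: 29.9
```

View pics/c2.png

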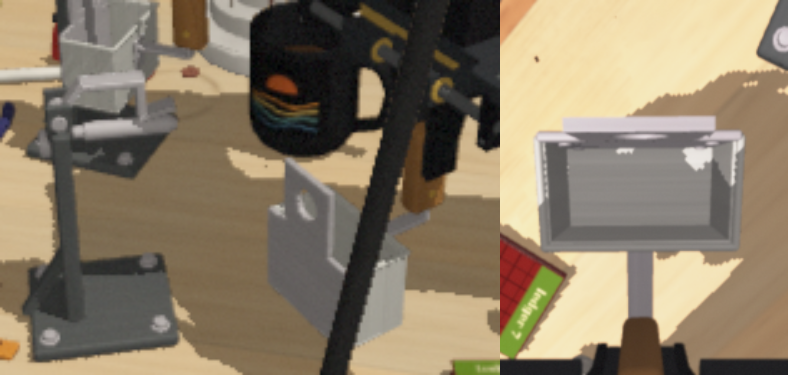

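```bash
python3 - <<'E'
from h import *
for z in(.12,.13,.14,.15): print(z,proj('side2',[.4812,.3400,z]),proj('scene2',[.4812,.34,z]))
a=cv2.imread('pics/scene2.png')[125:275,190:350];a=cv2.resize(a,None,fx=3.75,fy=3.75,interpolation=2);cv2.imwrite('pics/c3.png',a)
E
```

```text
0.12 [312.15938844 270.00784214] [224.4998951  191.21462584]
0.13 [312.31007807 264.51344451] [223.90158546 187.68666753]
0.14 [312.46278363 258.94554258] [223.29286655 184.09733055]
0.15 [312.61754585 253.3026514 ] [222.67346434 180.44499906]
```

View pics/c3.png

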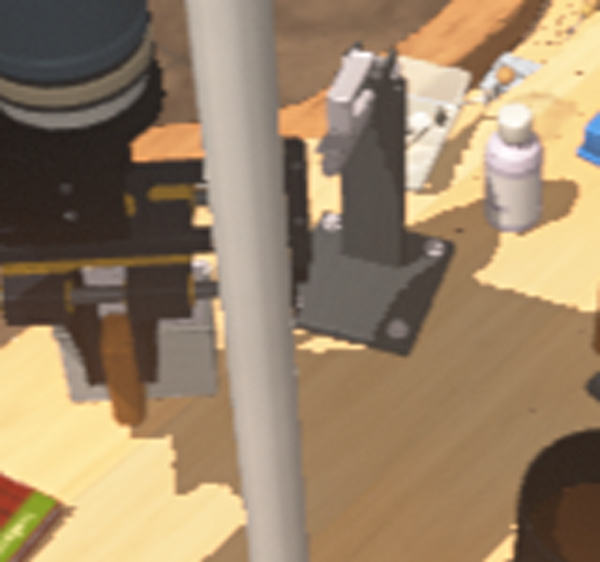

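```bash
python3 - <<'E'
from h import *
a=onz('wrist1',341,60,.01);b=onz('wrist1',407,90,.01);print(a,b,np.degrees(np.arctan2(b[1]-a[1],b[0]-a[0]))+90, np.linalg.norm(a-b))
print('lip/peg tip', onz('wrist1',432,57,.15))
im=cv2.imread('pics/wrist1.png')[0:120,320:500];cv2.imwrite('pics/c4.png',cv2.resize(im,None,fx=4.4,fy=4.4,interpolation=2))
E
```

```text
[0.56411574 0.32529282 0.01      ] [0.59642244 0.24921961 0.01      ] 23.009916708930987 0.08264899450028941
lip/peg tip [0.57557609 0.28543637 0.15      ]
```

View pics/c4.png

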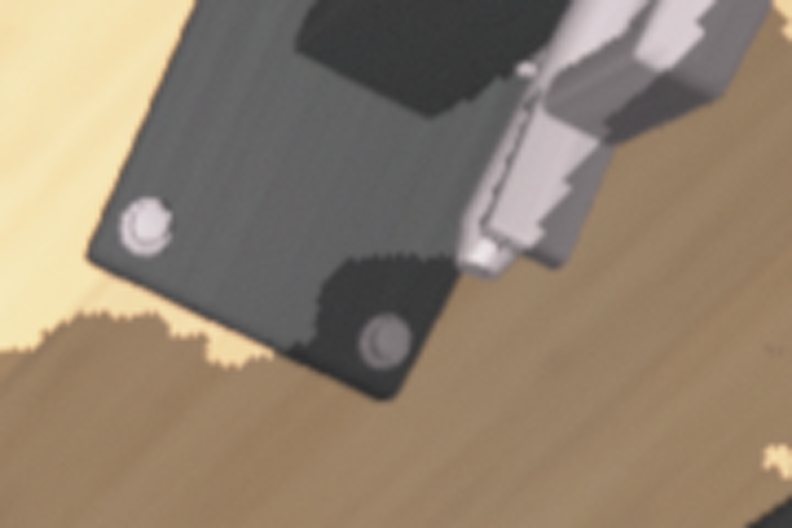

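```bash
python3 -m inch '[[2,-1,0,-6,1],[4,-2,0,-12,1],[6,-2.8,0,-18,1],[7.1,-2.8,0,-22,1],[7.1,-2.8,-1,-22,1],[7.1,-2.8,-2,-22,1],[7.1,-2.8,-3,-22,1],[7.1,-2.8,-4,-22,1],[7.1,-2.8,-4.4,-22,1],[7.1,-2.8,-4.4,-22,1]]'
python3 - <<'E'
from h import *
snap('side','side3');snap('wrist','wrist3');s=readout.read_state();print(s['position'],s['tcp_rot'][:,0],s['force'])
print('lip',onz('wrist3',0,0,.16))
a=cv2.imread('pics/side3.png')[190:340,180:380];b=cv2.imread('pics/wrist3.png')[0:300,180:380]
cv2.imwrite('pics/c5.png',np.hstack([cv2.resize(a,(500,375)),cv2.resize(b,(250,375))]))
E
```

```text
time_s: 5.35
position: [0.4881, 0.249, 0.0849]
tcp_rot: [[0.92, 0.391, -0.003], [0.391, -0.92, -0.001], [-0.003, -0.0, -1.0]]
force: [0.8, 0.4, -2.8]
opening: 0.186
grasp_force: 30.0
[0.48930665 0.24932056 0.08629024] [ 9.20532540e-01  3.90665798e-01 -2.77755498e-04] [ 0.8529815   0.04455035 -1.86591866]
lip [0.55870063 0.35226805 0.16      ]
```

View pics/c5.png

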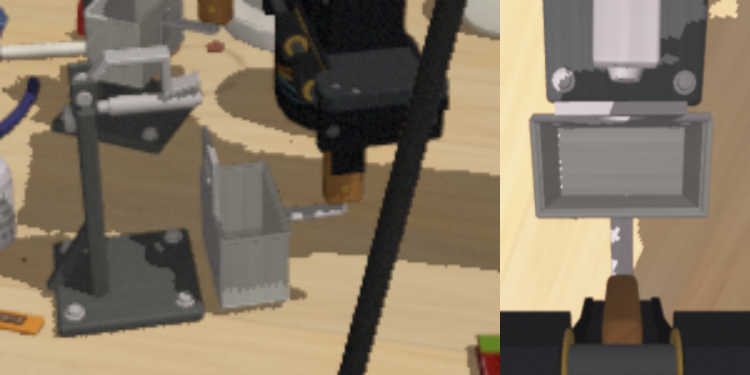

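Wrist view: the tin is square to the base plate, and the peg tip at (280, 58) px is within about 1 mm of the tin's axis. Side view: the back plate's foot is about 8 mm short of the base plate. I'll now tip the tin in the grip by pushing its foot against the base plate's edge.

```bash
python3 -m inch '[[0.35,0.15,-0.1,0,1],[0.7,0.3,-0.1,0,1],[1.1,0.45,0.1,0,1],[1.5,0.6,0.4,0,1],[1.9,0.8,0.8,0,1],[2.3,1.0,1.05,0,1],[2.75,1.15,1.3,0,1],[3.2,1.35,1.6,0,1]]'
python3 - <<'E'
from h import *
snap('side','side4');s=readout.read_state();print(s['position'],s['force'],s['moment'])
E
```

```text
time_s: 6.12
position: [0.5205, 0.2625, 0.1031]
tcp_rot: [[0.921, 0.39, -0.003], [0.39, -0.921, -0.001], [-0.003, -0.0, -1.0]]
force: [-4.6, -1.1, 1.4]
opening: 0.182
grasp_force: 30.0
[0.52241756 0.26317666 0.10391508] [-3.17228213 -0.01601079  3.44376879] [-0.3007221   1.26186427 -0.11107897]
```

```bash
python3 -m inch '[[0.45,0.2,0.3,0,1],[0.9,0.4,0.5,0,1],[1.35,0.6,0.7,0,1],[1.8,0.8,0.9,0,1],[2.3,1,1.05,0,1],[2.8,1.2,1.2,0,1],[3.1,1.35,1.3,0,1]]'
python3 - <<'E'
from h import *
snap('side','side5');snap('scene','scene5');s=readout.read_state();print(s['position'],s['force'],s['moment'])
b=cv2.imread('pics/side3.png');a=cv2.imread('pics/side5.png')
print(cv2.absdiff(a,b).max(2)[215:240,215:262:3])
E
```

```text
time_s: 6.75
position: [0.5541, 0.2766, 0.1162]
tcp_rot: [[0.921, 0.39, 0.002], [0.39, -0.921, 0.001], [0.003, 0.0, -1.0]]
force: [-3.2, -0.4, 3.8]
opening: 0.178
grasp_force: 30.0
[0.55423161 0.27665725 0.11604401] [-1.78245886 -0.8935954   1.68913899] [-0.29698738  0.68144812 -0.04591985]
[[  5   6  19  32  31  21  18   7   5   4  22   4   6 112 175 167]
 [  4   4  25  10   2   2   2   2   5   1  22  32  56 153 172 167]
 [  7   5  23   3   3   7   3   3   2   3  19  46  79 171 172 160]
 [  4   5  14   4   1   3   4   2   4   2  18  23  83  77 146 163]
 [  3   1   3   5   4   4   4   4   1   4  14  13  88  32 139 173]
 [  4   1   4   5   4   2   5   5   3   5  15  17  32  51 146 175]
 [  7  17   4   3   2   5   6   4   3   3  12  37  52  63 148 182]
 [  5  15   3   3   3   5   5   6   0   3  14  47  61  64 149 161]
 [  2   5   4   2   1   5   5   1   1   2  10  48  61  65 158 172]
 [  4   5   3   3   4   4   5   2   4   5   7  49  64  53 127 160]
 [  4   2   2   5   6   6   5   2   1   3   9  49  53  27  95 157]
 [  2   2   4   4   5   3   6   3   7   3   8  32  29   3  86 122]
 [  
[... 167 characters left out ...]
  64   6  13  13  52 153 142]
 [  3   7  70  78  75  73  68  65  62  58   6  48  46  51 147 132]
 [  3  21  73  67  62  61  56  54  50  46  34  41  34  34 124 134]
 [  3  15  59  43  48  47  43  40  37  32  26  21  14  11 100 184]
 [  3   6  43  30  32  29  29  21  14  12   6   5   3  26  99 182]
 [  6   4  16  16  16  10   8   2   4   3   3   6   3  38  82 182]
 [  2   2   4   4   1   3   1   3   3   3   3   2   5  31  85 173]
 [  3   6   5   0   2   1   3   1   4   2   4   4   2  18  35 179]
 [  6   5   4   6   6   7   9   3   3   2   4   5   4  68  77 120]
 [  4   6   4   3   6   1   2   5   4   5   1   3   4  87  87   6]
 [  5   4   4   7   3   4   4   3   1   2   6   5   6  85  88   4]]
```

```bash
python3 -m inch '[[0,0,0.8,0,1],[0,0,1.5,0,1],[-1.9,-0.8,1.5,0,1],[-3.9,-1.7,1.5,0,1],[-5.9,-2.6,1.5,0,1],[-7.8,-3.4,2,0,1],[-7.8,-3.4,3.5,0,1],[-7.8,-3.4,4.7,0,1],[-7.8,-3.4,4.7,0,1],[-7.8,-3.4,4.7,0,1]]'
python3 - <<'E'
from h import *
for n in('side','scene','wrist'):snap(n,n+'6')
s=readout.read_state();p=s['position'];print(p,s['force'],s['moment'])
d=np.array([.9205,.3907,0]);yv=np.array([-.3907,.9205,0]);z=np.array([0,0,1.])
g=p+.019*z
def pt(X,Y,Z,th): # tin coords rel. to grip point (grip at tin x=-66,z=100)
    c,s_=np.cos(th),np.sin(th);return g+d*(X*c+Z*s_)+yv*Y+z*(-X*s_+Z*c)
im=cv2.imread('pics/side6.png').astype(int)
for th in(20,25,30,35):
    t=np.radians(th)
    print(th,{k:proj('side6',pt(*v,t)).round(1).tolist() for k,v in dict(eye=(.091,0,-.015),topL=(.091,.022,.005),topR=(.091,-.022,.005),botL=(.091,.04,-.1),botF=(.045,.04,-.1),wallF=(.045,.04,-.044)).items()})
# column scan of moving object: diff against the start picture
df=cv2.absdiff(cv2.imread('pics/side6.png'),cv2.imread('pics/side0.png')).max(2)>25
for v in range(200,320,5):
    u=np.flatnonzero(df[v,200:345]);print(v,(u.min()+200,u.max()+200) if len(u) else None, end=' ')
E
```

```text
time_s: 7.68
position: [0.4762, 0.2424, 0.1636]
tcp_rot: [[0.921, 0.39, 0.005], [0.39, -0.921, 0.001], [0.005, 0.001, -1.0]]
force: [-0.1, -1.1, -2.4]
opening: 0.183
grasp_force: 30.0
[0.47443633 0.24203943 0.16194842] [-0.53921545 -0.87458435 -2.25796965] [-0.13075544  0.21044178  0.03306063]
20 {'eye': [277.6, 232.1], 'topL': [275.6, 229.9], 'topR': [270.8, 215.4], 'botL': [300.3, 285.1], 'botF': [326.7, 274.1], 'wallF': [315.9, 248.4]}
25 {'eye': [280.2, 235.4], 'topL': [277.3, 233.8], 'topR': [272.5, 219.2], 'botL': [307.0, 286.2], 'botF': [332.4, 273.5], 'wallF': [319.0, 249.2]}
30 {'eye': [283.2, 238.5], 'topL': [279.5, 237.5], 'topR': [274.6, 222.9], 'botL': [313.8, 286.8], 'botF': [338.1, 272.5], 'wallF': [322.3, 249.7]}
35 {'eye': [286.5, 241.2], 'topL': [282.0, 241.0], 'topR': [277.0, 226.2], 'botL': [320.7, 286.9], 'botF': [343.8, 271.2], 'wallF': [325.6, 250.0]}
200 (np.int64(235), np.int64(337)) 205 (np.int64(236), np.int64(339)) 210 (np.int64(249), np.int64(343)) 215 (np.int64(248), np.int64(344)) 220 (np.int64(237), np.int64(344)) 225 (np.int64(242), np.int64(344)) 230 (np.int64(261), np.int64(342)) 235 (np.int64(236), np.int64(334)) 240 (np.int64(229), np.int64(326)) 245 (np.int64(200), np.int64(328)) 250 (np.int64(200), np.int64(337)) 255 (np.int64(200), np.int64(336)) 260 (np.int64(200), np.int64(335)) 265 (np.int64(200), np.int64(334)) 270 (np.int64(200), np.int64(332)) 275 (np.int64(221), np.int64(331)) 280 (np.int64(221), np.int64(323)) 285 (np.int64(242), np.int64(321)) 290 (np.int64(238), np.int64(344)) 295 (np.int64(237), np.int64(344)) 300 (np.int64(241), np.int64(344)) 305 (np.int64(279), np.int64(344)) 310 (np.int64(281), np.int64(344)) 315 (np.int64(274), np.int64(344))
```

```bash
python3 - <<'E'
from h import *
im=cv2.imread('pics/side6.png',0)[205:300,200:350]
L=cv2.createLineSegmentDetector().detect(cv2.resize(im,None,fx=2,fy=2,interpolation=2))[0][:,0]/2+[200,205,200,205]
for l in L:
    n=np.hypot(l[2]-l[0],l[3]-l[1])
    if n>9: print(l.round(1).tolist(),round(n),round(np.degrees(np.arctan2(l[3]-l[1],l[2]-l[0])))%180)
E
```

```text
[331.6, 275.3, 347.1, 215.9] 61 105
[325.3, 299.2, 330.2, 280.7] 19 105
[289.3, 225.3, 289.7, 205.3] 20 91
[244.0, 227.0, 223.4, 228.5] 21 176
[213.7, 278.5, 210.5, 244.7] 34 85
[205.5, 291.3, 213.4, 278.5] 15 122
[349.2, 252.9, 338.0, 293.7] 42 105
[337.1, 228.9, 321.9, 236.6] 17 153
[301.4, 226.3, 291.1, 232.6] 12 148
[207.5, 228.4, 206.7, 215.9] 13 86
[247.9, 219.7, 247.7, 209.7] 10 89
[214.7, 206.0, 200.3, 207.3] 14 175
[327.8, 286.4, 317.9, 285.5] 10 5
[210.9, 274.7, 200.3, 274.8] 11 179
[210.9, 212.7, 200.3, 213.0] 11 178
[218.4, 234.9, 260.4, 231.6] 42 175
[278.4, 216.8, 288.4, 216.9] 10 0
[246.6, 207.9, 221.6, 210.0] 25 175
[219.6, 222.0, 236.1, 225.3] 17 12
[302.2, 224.0, 292.8, 218.4] 11 31
[200.3, 210.7, 212.8, 210.0] 13 177
[315.9, 235.0, 320.7, 245.4] 11 65
[257.4, 233.1, 243.2, 251.3] 23 128
[244.7, 214.7, 245.0, 228.4] 14 89
[327.2, 250.3, 319.8, 240.2] 12 54
[242.3, 251.5, 218.4, 246.1] 25 13
[254.9, 282.1, 258.5, 299.2] 17 78
[305.7, 221.5, 294.7, 216.6] 12 24
[222.8, 215.4, 246.6, 213.4] 24 175
[210.2, 240.5, 207.5, 231.5] 9 73
[296.6, 215.0, 308.0, 217.8] 12 14
[258.0, 218.4, 247.9, 221.2] 10 164
[292.4, 219.9, 300.7, 225.1] 10 32
[336.4, 205.3, 335.7, 215.3] 10 94
[299.5, 264.3, 314.7, 282.7] 24 50
[347.0, 215.5, 339.5, 205.0] 13 54
[218.9, 247.1, 221.7, 281.6] 35 85
[292.0, 237.9, 304.7, 253.9] 20 51
[324.4, 251.8, 333.1, 263.2] 14 53
[296.3, 254.3, 286.4, 241.7] 16 52
[277.5, 222.4, 286.8, 233.9] 15 51
[316.0, 251.0, 307.4, 256.3] 10 148
[215.2, 274.7, 215.0, 285.9] 11 91
```

```bash
cat >> h.py <<'E'
d=np.array([.9205,.3907,0]);yv=np.array([-.3907,.9205,0]);zz=np.array([0,0,1.]);TIP=np.array([.5755,.2855,.145])
def pt(g,X,Y,Z,th):
    c,s=np.cos(th),np.sin(th);return g+d*(X*c+Z*s)+yv*Y+zz*(-X*s+Z*c)
def tost(p): return np.array([(p-TIP)@d-.037,(p-TIP)@yv,p[2]])
E
python3 - <<'E'
from h import *
g=np.array([.4744,.2420,.162+.019])
for th in(25,30,35,40):
    t=np.radians(th);o=[]
    for a,b in(((.091,.04,-.1),(.091,.04,-.044)),((.091,-.022,.005),(.091,-.022,-.015)),((.091,.022,.005),(.091,.022,-.044)),((.045,.04,-.1),(.045,.04,-.044)),((.091,.04,-.044),(.045,.04,-.044))):
        p,q=proj('side6',pt(g,*a,t)),proj('side6',pt(g,*b,t));o.append((round(np.degrees(np.arctan2(*(q-p)[::-1]))%180,1),p.round(),q.round()))
    print(th,o)
# peg calibration check: peg/stand model versus LSD
for n,q in dict(tip=(-.037,0,.145),tiptop=(-.037,0,.1485),root=(.03,0,.145),lip=(-.037,0,.157),lipL=(-.037,.007,.157),lipR=(-.037,-.007,.157),baseL=(-.032,.045,.01),baseR=(-.032,-.045,.01)).items():
    w=TIP+d*(q[0]+.037)+yv*q[1];w[2]=q[2];print(n,proj('side6',w).round(1),proj('scene6',w).round(1))
im=cv2.imread('pics/side0.png',0)[200:340,195:275]
L=cv2.createLineSegmentDetector().detect(cv2.resize(im,None,fx=2,fy=2,interpolation=2))[0][:,0]/2+[195,200,195,200]
for l in L:
    if np.hypot(l[2]-l[0],l[3]-l[1])>6:print(l.round(1).tolist())
E
```

```text
25 [(np.float64(59.1), array([307., 286.]), array([293., 262.])), (np.float64(59.4), array([273., 219.]), array([278., 228.])), (np.float64(59.2), array([277., 234.]), array([291., 256.])), (np.float64(61.3), array([332., 273.]), array([319., 249.])), (np.float64(153.3), array([293., 262.]), array([319., 249.]))]
30 [(np.float64(53.1), array([314., 287.]), array([297., 265.])), (np.float64(53.6), array([275., 223.]), array([281., 231.])), (np.float64(53.3), array([279., 237.]), array([295., 258.])), (np.float64(55.2), array([338., 273.]), array([322., 250.])), (np.float64(149.3), array([297., 265.]), array([322., 250.]))]
35 [(np.float64(47.2), array([321., 287.]), array([302., 266.])), (np.float64(47.8), array([277., 226.]), array([284., 234.])), (np.float64(47.4), array([282., 241.]), array([299., 260.])), (np.float64(49.2), array([344., 271.]), array([326., 250.])), (np.float64(145.3), array([302., 266.]), array([326., 250.]))]
40 [(np.float64(41.5), array([328., 286.]), array([307., 268.])), (np.float64(42.2), array([280., 229.]), array([288., 236.])), (np.float64(41.7), array([2
[... 1030 characters left out ...]
2.6]
[264.2, 203.5, 253.4, 201.5]
[247.7, 212.2, 245.8, 206.0]
[195.2, 211.0, 212.8, 210.0]
[243.4, 208.3, 221.6, 209.9]
[234.6, 233.1, 258.5, 231.6]
[210.5, 241.1, 207.4, 231.1]
[223.7, 235.3, 234.6, 232.6]
[222.8, 215.4, 246.6, 213.0]
[248.4, 227.1, 258.9, 223.6]
[207.8, 206.8, 198.4, 207.1]
[198.3, 302.5, 201.8, 296.3]
[201.4, 296.0, 200.9, 287.8]
[247.4, 200.3, 248.9, 209.7]
[248.2, 212.8, 248.0, 224.7]
[225.3, 241.0, 218.5, 240.7]
[244.9, 214.7, 245.2, 222.8]
[231.6, 237.3, 227.2, 241.5]
[200.6, 237.5, 204.9, 233.0]
[221.1, 214.3, 215.4, 219.1]
[219.0, 243.7, 242.8, 249.2]
[249.6, 221.2, 255.7, 219.1]
[205.8, 321.9, 259.8, 315.4]
[216.2, 290.9, 216.3, 300.9]
[215.5, 274.7, 214.7, 283.4]
```

```bash
python3 -m inch '[[0.9,0.35,0,0,1],[1.7,0.7,0.3,0,1],[2.4,1.05,0.8,0,1],[3.0,1.27,1.2,0,1],[3.2,1.35,1.4,0,1],[3.2,1.35,1.4,0,1],[3.2,1.35,1.4,0,1],[3.2,1.35,1.4,0,1]]'
cat > seg.py <<'E'
from h import *
def segs(f,u0,u1,v0,v1,mn=7):
    im=cv2.imread(f'pics/{f}.png',0)[v0:v1,u0:u1]
    L=cv2.createLineSegmentDetector().detect(cv2.resize(im,None,fx=2,fy=2,interpolation=2))[0][:,0]/2+[u0,v0,u0,v0]
    for l in L:
        n=np.hypot(l[2]-l[0],l[3]-l[1])
        if n>mn: print(l.round(1).tolist(),round(np.degrees(np.arctan2(l[3]-l[1],l[2]-l[0])))%180)
E
python3 - <<'E'
from seg import *
s=readout.read_state();print(s['position'],s['force'])
snap('side','side7');snap('wrist','wrist7');segs('side7',215,310,195,290)
E
```

```text
time_s: 8.5
position: [0.5036, 0.2547, 0.1757]
tcp_rot: [[0.921, 0.391, -0.008], [0.391, -0.921, -0.003], [-0.008, -0.0, -1.0]]
force: [-4.1, -2.2, -1.4]
opening: 0.182
grasp_force: 30.0
[0.50362393 0.25473052 0.1757149 ] [-4.07284884 -2.19571822 -1.37213186]
[289.4, 220.3, 289.7, 195.3] 91
[244.1, 227.1, 223.5, 228.5] 176
[247.9, 219.7, 247.7, 209.7] 89
[306.9, 239.5, 302.2, 230.0] 64
[218.4, 234.7, 257.2, 232.3] 176
[277.8, 216.8, 288.4, 216.9] 1
[246.6, 208.4, 221.6, 209.8] 177
[251.5, 211.0, 259.1, 210.8] 179
[219.6, 221.9, 236.1, 225.3] 12
[265.4, 203.8, 253.9, 201.5] 11
[284.4, 248.9, 287.2, 255.9] 69
[249.0, 226.9, 259.0, 223.9] 164
[242.3, 251.5, 218.4, 246.1] 13
[258.0, 232.4, 243.1, 251.3] 128
[309.0, 222.3, 298.8, 218.5] 21
[300.4, 230.9, 308.5, 248.4] 65
[221.6, 284.5, 246.6, 281.7] 174
[245.0, 217.2, 244.6, 225.9] 92
[222.8, 215.4, 246.6, 213.4] 175
[273.7, 197.5, 287.8, 203.5] 23
[254.8, 282.2, 256.6, 289.2] 76
[296.5, 214.8, 307.9, 218.0] 15
[282.7, 259.8, 303.6, 280.1] 44
[299.1, 196.4, 301.4, 204.4] 74
[221.0, 214.2, 215.5, 219.2] 138
[219.0, 247.1, 221.7, 282.8] 86
[222.3, 196.7, 215.3, 195.4] 11
[236.7, 223.4, 236.9, 215.9] 91
[275.0, 231.8, 294.1, 251.5] 46
[303.8, 248.6, 298.2, 257.6] 122
[235.8, 207.2, 235.3, 198.4] 87
[273.5, 237.2, 268.5, 230.9] 52
[260.9, 220.3, 273.9, 234.2] 47
[265.7, 231.3, 271.5, 239.1] 53
[280.8, 251.1, 263.9, 234.2] 45
[271.0, 209.0, 276.9, 213.0] 34
```

The plate's edge met the peg's tip too low: 4.6 N, with the tin tipped to about 36°. I'll back off, raise it, and go in again level.

```bash
python3 -m inch '[[-1.1,-0.47,0,0,1],[-1.1,-0.47,0.4,0,1],[-1.1,-0.47,0.7,0,1],[-1.1,-0.47,0.7,0,1],[-0.7,-0.3,0.7,0,1],[-0.3,-0.13,0.7,0,1],[0,0,0.7,0,1],[0,0,0.7,0,1]]'
python3 - <<'E'
from seg import *
s=readout.read_state();print(s['position'],s['force'])
snap('side','side8');segs('side8',240,300,215,260)
E
```

```text
time_s: 9.27
position: [0.5073, 0.2559, 0.1834]
tcp_rot: [[0.921, 0.39, 0.0], [0.39, -0.921, 0.0], [0.0, 0.0, -1.0]]
force: [-1.1, -0.1, -1.8]
opening: 0.181
grasp_force: 30.0
[0.50732066 0.25588537 0.1834016 ] [-1.08251847 -0.13844025 -1.82823976]
[298.7, 220.7, 294.6, 214.9] 55
[286.7, 251.2, 283.0, 243.4] 64
[273.8, 218.2, 289.0, 216.0] 172
[281.5, 244.7, 284.8, 252.4] 66
[240.3, 233.2, 253.5, 233.0] 179
[244.7, 215.3, 245.0, 227.8] 89
[258.0, 232.5, 243.1, 251.3] 128
[291.8, 246.8, 286.2, 251.8] 138
[271.9, 227.5, 290.3, 247.1] 47
[263.0, 227.1, 267.4, 233.3] 54
[270.3, 232.8, 264.8, 225.8] 52
[277.9, 247.1, 260.8, 229.2] 46
[258.5, 216.5, 271.0, 229.7] 47
```

```bash
python3 -m inch '[[0.2,0.08,0,0,1],[0.37,0.16,0,0,1],[0.37,0.16,0,0,1],[0.37,0.16,0,0,1]]'
python3 - <<'E'
from seg import *
s=readout.read_state();print(s['position'],s['force'])
snap('side','side9');segs('side9',240,300,200,260)
E
```

```text
time_s: 9.65
position: [0.5078, 0.2563, 0.1833]
tcp_rot: [[0.921, 0.39, -0.006], [0.39, -0.921, -0.002], [-0.006, 0.0, -1.0]]
force: [-4.2, -2.7, 1.6]
opening: 0.183
grasp_force: 30.0
[0.50776825 0.25625118 0.18326478] [-4.19380826 -2.68030953  1.62658139]
[289.4, 215.3, 289.8, 200.3] 92
[248.1, 220.9, 247.4, 209.0] 87
[298.5, 220.9, 293.8, 213.6] 57
[274.1, 206.0, 268.9, 200.5] 46
[273.9, 218.1, 287.2, 216.3] 172
[251.6, 211.0, 262.2, 211.0] 0
[284.0, 209.8, 276.1, 206.3] 24
[265.4, 203.7, 253.9, 201.5] 11
[281.6, 245.3, 284.4, 252.3] 68
[240.3, 233.1, 250.9, 233.3] 1
[258.0, 232.5, 243.1, 251.3] 128
[244.8, 214.7, 245.0, 228.4] 89
[277.5, 233.7, 290.8, 247.3] 46
[284.7, 219.0, 274.0, 226.5] 145
[278.2, 247.4, 260.7, 229.9] 45
[257.7, 216.1, 267.0, 226.1] 47
[262.6, 227.3, 268.3, 234.8] 53
[271.0, 209.0, 276.8, 213.0] 34
```

The push is backward and upward (5 N and 3.4 N), so the plate's back face rests on the peg's tip with its top edge already under the lip. Easing back slightly and lifting.

```bash
python3 -m inch '[[-0.25,-0.1,0,0,1],[-0.25,-0.1,0.2,0,1],[-0.25,-0.1,0.4,0,1],[-0.25,-0.1,0.6,0,1],[-0.25,-0.1,0.75,0,1],[-0.25,-0.1,0.75,0,1],[-0.25,-0.1,0.75,0,1]]'
python3 - <<'E'
from seg import *
s=readout.read_state();print(s['position'],s['force'])
snap('side','side10');segs('side10',215,300,195,260)
E
```

```text
time_s: 10.28
position: [0.5081, 0.2564, 0.1913]
tcp_rot: [[0.921, 0.39, 0.001], [0.39, -0.921, 0.0], [0.001, 0.0, -1.0]]
force: [-0.4, -0.1, -1.9]
opening: 0.182
grasp_force: 30.0
[0.50810352 0.25636578 0.19130911] [-0.40205656 -0.06228456 -1.91190593]
[289.6, 209.1, 289.8, 195.3] 91
[250.3, 226.7, 223.5, 228.3] 177
[298.6, 217.7, 292.8, 208.2] 59
[218.4, 234.6, 257.2, 232.4] 177
[247.6, 217.2, 245.2, 205.2] 79
[243.2, 211.7, 245.7, 225.2] 80
[215.5, 221.1, 236.1, 225.3] 12
[265.4, 203.7, 253.9, 201.6] 10
[253.7, 201.9, 251.9, 209.2] 104
[286.0, 247.8, 283.1, 240.8] 68
[282.5, 209.2, 276.0, 206.4] 23
[242.9, 251.7, 219.0, 246.2] 13
[270.9, 209.1, 276.0, 214.0] 44
[258.0, 232.5, 242.8, 251.7] 128
[281.3, 216.4, 288.0, 211.6] 144
[273.7, 197.5, 287.8, 203.6] 23
[220.9, 214.6, 244.3, 210.2] 169
[258.4, 226.8, 250.2, 226.1] 5
[280.0, 252.5, 286.4, 259.2] 47
[218.8, 247.1, 219.9, 259.2] 85
[227.2, 197.6, 215.3, 195.4] 10
[236.8, 223.4, 236.7, 214.1] 89
[272.0, 224.2, 289.7, 243.4] 47
[269.5, 228.6, 264.7, 222.2] 52
[262.3, 222.7, 267.4, 229.6] 53
[279.0, 244.8, 259.8, 224.6] 46
[299.0, 245.0, 295.6, 251.4] 117
[258.9, 213.6, 270.4, 225.8] 47
[219.0, 245.2, 217.8, 237.8] 80
```

The flap is lifted: the nose leans from 89° to 80° in the image, about 0.13 rad. The eye is level with the peg axis. Moving forward onto the taper in small steps.

```bash
python3 -m inch '[[0.3,0.13,0,0,1],[0.6,0.25,0,0,1],[0.9,0.38,0,0,1],[1.1,0.47,0,0,1],[1.1,0.47,0,0,1]]'
python3 - <<'E'
from seg import *
s=readout.read_state();print(s['position'],s['force'])
snap('side','side11');segs('side11',215,300,195,260,6)
E
```

```text
time_s: 10.75
position: [0.5195, 0.2612, 0.191]
tcp_rot: [[0.921, 0.39, 0.001], [0.39, -0.921, 0.0], [0.001, 0.0, -1.0]]
force: [1.0, 0.5, -1.7]
opening: 0.178
grasp_force: 30.0
[0.51948854 0.26117318 0.19098877] [ 1.01518757  0.50543334 -1.69022572]
[289.6, 215.9, 289.7, 195.9] 90
[250.3, 226.4, 222.9, 228.4] 176
[252.3, 197.2, 258.6, 198.4] 11
[250.2, 211.6, 259.1, 210.6] 174
[245.7, 210.8, 243.4, 203.7] 72
[218.9, 209.4, 215.5, 219.6] 109
[273.8, 205.6, 269.5, 201.1] 46
[253.8, 204.6, 250.9, 210.0] 118
[218.3, 221.7, 236.1, 225.2] 11
[259.7, 211.7, 271.0, 213.0] 7
[283.1, 209.3, 276.0, 206.4] 23
[265.4, 203.7, 253.9, 201.5] 11
[224.6, 234.3, 245.3, 233.5] 178
[299.2, 221.9, 293.2, 219.5] 22
[256.3, 234.6, 243.1, 251.3] 128
[289.8, 223.8, 294.5, 236.4] 70
[272.9, 218.4, 283.1, 210.5] 142
[242.9, 251.6, 218.4, 246.1] 13
[273.8, 197.1, 283.6, 202.6] 29
[246.1, 219.7, 246.8, 212.8] 95
[245.8, 233.7, 255.4, 232.7] 174
[219.7, 214.1, 243.5, 208.1] 166
[224.1, 196.9, 215.3, 195.4] 9
[218.9, 247.2, 219.8, 259.1] 86
[271.2, 252.5, 277.7, 259.2] 46
[241.8, 209.8, 244.7, 220.3] 75
[236.9, 223.5, 236.1, 211.5] 86
[264.1, 224.0, 269.1, 230.3] 51
[269.1, 230.3, 282.4, 243.8] 45
[270.3, 244.7, 251.1, 225.1] 46
[255.4, 219.0, 262.5, 226.3] 46
[218.9, 244.7, 217.8, 237.7] 81
[271.0, 209.0, 277.3, 213.3] 34
```

```bash
python3 -m inch '[[0.25,0.1,0,0,1],[0.5,0.2,0,0,1],[0.75,0.31,0,0,1],[0.95,0.4,0,0,1],[0.95,0.4,0,0,1]]'
python3 - <<'E'
from seg import *
s=readout.read_state();print(s['position'],s['force'])
snap('side','side12');segs('side12',215,300,195,260,8)
E
```

```text
time_s: 11.22
position: [0.5279, 0.2649, 0.1905]
tcp_rot: [[0.921, 0.39, -0.001], [0.39, -0.921, -0.0], [-0.001, -0.0, -1.0]]
force: [0.9, -0.7, -4.2]
opening: 0.176
grasp_force: 30.0
[0.52794667 0.26488007 0.19050145] [ 0.8531861  -0.74156375 -4.24729196]
[289.3, 221.6, 289.7, 205.9] 91
[244.0, 226.8, 222.9, 228.4] 176
[299.5, 221.5, 291.3, 226.9] 147
[241.0, 205.7, 232.2, 205.9] 178
[220.3, 222.1, 235.5, 225.2] 12
[265.4, 203.7, 253.9, 201.6] 11
[283.8, 224.5, 291.1, 241.7] 67
[242.3, 251.5, 218.4, 246.1] 13
[224.7, 234.3, 240.9, 234.3] 0
[253.5, 238.0, 243.2, 251.4] 128
[273.8, 197.0, 283.6, 202.6] 30
[298.0, 240.1, 290.9, 232.9] 45
[241.0, 233.8, 249.1, 233.7] 179
[219.1, 214.2, 241.6, 208.4] 166
[218.7, 247.1, 220.0, 259.2] 84
[289.8, 229.6, 299.1, 239.0] 45
[224.1, 197.0, 215.3, 195.4] 10
[248.4, 224.7, 253.3, 231.8] 55
[236.9, 223.5, 236.2, 212.1] 86
[263.0, 230.7, 277.5, 244.4] 43
[292.2, 241.5, 299.3, 249.5] 48
[269.7, 217.8, 263.0, 223.0] 143
[264.0, 245.3, 246.3, 227.5] 45
```

```bash
python3 -m inch '[[-0.1,-0.04,-0.2,0,1],[-0.18,-0.08,-0.4,0,1],[-0.25,-0.1,-0.6,0,1],[-0.32,-0.14,-0.85,0,1],[-0.4,-0.17,-1.1,0,1],[-0.47,-0.2,-1.35,0,1],[-0.55,-0.23,-1.55,0,1],[-0.55,-0.23,-1.55,0,1]]'
python3 - <<'E'
from seg import *
s=readout.read_state();print(s['position'],s['force'])
snap('side','side13');segs('side13',215,310,195,280,8)
E
```

```text
time_s: 11.93
position: [0.523, 0.2626, 0.1756]
tcp_rot: [[0.921, 0.39, 0.001], [0.39, -0.921, 0.0], [0.001, 0.0, -1.0]]
force: [0.3, 1.0, 2.8]
opening: 0.183
grasp_force: 30.0
[0.52301869 0.26264635 0.17555255] [0.28372294 1.01623444 2.79944771]
[289.3, 225.3, 289.7, 206.5] 91
[242.2, 227.1, 223.5, 228.3] 176
[289.7, 239.1, 309.5, 228.7] 152
[309.3, 243.5, 297.4, 242.0] 7
[218.4, 234.5, 246.0, 233.3] 177
[242.9, 206.7, 224.1, 208.2] 175
[253.7, 205.1, 249.4, 212.4] 120
[277.2, 216.8, 288.4, 216.9] 0
[250.3, 212.0, 259.1, 211.8] 179
[265.4, 203.7, 253.9, 201.5] 11
[219.0, 221.8, 236.1, 225.3] 12
[304.3, 197.2, 304.1, 212.2] 91
[251.3, 240.9, 243.2, 251.4] 128
[242.3, 251.5, 218.4, 246.1] 13
[300.3, 222.8, 292.8, 218.4] 30
[292.9, 220.1, 301.4, 225.5] 33
[273.8, 197.0, 284.3, 203.0] 29
[246.7, 233.8, 251.3, 240.5] 56
[221.4, 214.4, 244.8, 209.6] 168
[283.8, 279.2, 303.3, 268.8] 152
[303.5, 268.0, 295.9, 248.2] 69
[218.9, 247.1, 221.6, 279.1] 85
[264.3, 261.4, 277.4, 279.3] 54
[272.1, 252.1, 263.3, 256.9] 151
[243.0, 211.5, 244.8, 222.8] 81
[236.9, 223.4, 236.5, 212.8] 87
[259.4, 235.3, 271.1, 251.9] 55
[259.1, 226.8, 249.6, 226.2] 3
[291.2, 218.4, 292.1, 226.6] 84
[261.8, 250.8, 247.0, 229.8] 55
```

```bash
python3 -m inch '[[0.1,0.04,-0.2,0,1],[0.2,0.08,-0.35,0,1],[0.3,0.12,-0.5,0,1],[0.42,0.18,-0.65,0,1],[0.55,0.23,-0.8,0,1],[0.7,0.3,-1,0,1],[0.85,0.36,-1.1,0,1],[0.85,0.36,-1.1,0,1]]'
python3 - <<'E'
from seg import *
s=readout.read_state();print(s['position'],s['force'])
snap('side','side14');segs('side14',215,310,195,280,8)
E
```

```text
time_s: 12.65
position: [0.5314, 0.2663, 0.1641]
tcp_rot: [[0.921, 0.39, -0.0], [0.39, -0.921, 0.0], [-0.0, -0.0, -1.0]]
force: [-2.3, -0.9, 3.0]
opening: 0.178
grasp_force: 30.0
[0.53143175 0.26629212 0.16412335] [-2.26228933 -0.91126222  2.95138434]
[234.6, 227.4, 222.9, 228.7] 173
[294.6, 238.2, 303.6, 235.8] 165
[303.8, 214.2, 299.6, 202.9] 69
[291.1, 234.0, 288.6, 222.0] 78
[308.4, 225.3, 303.9, 214.8] 67
[309.3, 243.5, 296.2, 241.8] 7
[297.8, 219.8, 284.0, 221.1] 174
[236.0, 211.4, 225.9, 211.9] 177
[298.2, 204.7, 298.3, 219.7] 90
[219.6, 221.9, 233.5, 224.9] 12
[265.8, 223.8, 275.5, 217.5] 147
[265.4, 203.7, 253.9, 201.5] 11
[236.2, 230.5, 240.8, 240.1] 64
[242.3, 251.5, 218.4, 246.1] 13
[224.1, 234.2, 237.2, 234.5] 1
[222.8, 215.1, 244.0, 214.3] 178
[285.3, 241.5, 294.6, 238.6] 163
[218.9, 247.1, 221.5, 279.1] 85
[289.2, 275.1, 282.4, 254.8] 71
[245.1, 215.9, 244.3, 225.9] 94
[290.5, 223.6, 293.9, 232.3] 69
[254.2, 268.4, 259.9, 279.3] 62
[246.0, 234.0, 257.0, 256.6] 64
[249.5, 251.1, 241.8, 235.8] 63
[235.7, 208.4, 235.5, 199.7] 89
[226.6, 209.1, 234.7, 209.0] 179
```

The flap has already dropped shut: nose at (245, 216–226) px, bar back to its starting line. The plate is behind it. Continuing to push back and level out.

```bash
python3 -m inch '[[0.25,0.1,-0.2,0,1],[0.5,0.2,-0.4,0,1],[0.7,0.3,-0.6,0,1],[0.9,0.38,-0.8,0,1],[1.1,0.46,-1.0,0,1],[1.25,0.53,-1.2,0,1],[1.4,0.6,-1.4,0,1],[1.5,0.63,-1.6,0,1],[1.5,0.63,-1.6,0,1]]'
python3 - <<'E'
from seg import *
s=readout.read_state();print(s['position'],s['force'])
snap('side','side15');segs('side15',200,310,195,290,9)
E
```

```text
time_s: 13.45
position: [0.5466, 0.2727, 0.1481]
tcp_rot: [[0.921, 0.39, 0.001], [0.39, -0.921, 0.0], [0.001, -0.0, -1.0]]
force: [-1.6, -1.2, 3.7]
opening: 0.18
grasp_force: 30.0
[0.54663572 0.27266527 0.14806683] [-1.64037496 -1.16679418  3.73052002]
[262.3, 216.6, 261.4, 197.8] 87
[278.8, 242.3, 276.1, 233.4] 73
[222.9, 222.9, 224.6, 232.1] 79
[207.5, 228.4, 206.7, 215.9] 86
[294.0, 236.5, 290.2, 214.2] 80
[308.6, 243.9, 299.0, 241.2] 16
[258.1, 231.5, 258.9, 242.9] 86
[210.9, 212.7, 200.3, 213.0] 179
[287.7, 229.6, 274.6, 231.0] 174
[261.5, 247.7, 278.9, 243.5] 167
[225.7, 236.1, 228.8, 248.0] 76
[226.5, 223.3, 236.1, 225.3] 12
[200.3, 210.7, 212.8, 210.1] 177
[275.3, 249.2, 286.1, 250.5] 7
[287.8, 214.7, 287.6, 229.1] 91
[209.6, 222.7, 223.4, 221.9] 177
[245.2, 226.8, 228.4, 228.1] 176
[213.7, 278.5, 210.5, 244.7] 84
[307.2, 212.7, 297.8, 213.6] 174
[228.6, 248.6, 218.4, 246.0] 14
[213.0, 195.2, 214.6, 205.4] 81
[210.5, 241.1, 207.4, 231.5] 72
[299.6, 224.9, 309.2, 226.7] 11
[302.7, 219.9, 292.1, 215.4] 23
[206.5, 289.4, 213.5, 278.2] 122
[218.9, 247.1, 221.8, 283.4] 85
[223.3, 284.3, 236.6, 282.8] 173
[297.2, 215.2, 307.4, 217.7] 14
[230.6, 236.5, 236.1, 260.9] 77
[234.7, 199.2, 225.8, 197.2] 13
[258.5, 256.1, 253.6, 234.6] 77
[233.9, 259.7, 231.5, 248.5] 78
[265.9, 199.0, 293.5, 196.3] 174
[252.2, 233.6, 232.7, 235.6] 174
[294.1, 195.9, 303.4, 195.8] 179
```

```bash
python3 -m inch '[[0.25,0.1,-0.2,0,1],[0.5,0.2,-0.4,0,1],[0.7,0.3,-0.6,0,1],[0.9,0.38,-0.8,0,1],[1.05,0.44,-1.0,0,1],[1.1,0.47,-1.2,0,1],[1.1,0.47,-1.3,0,1],[1.1,0.47,-1.3,0,1]]'
python3 - <<'E'
from seg import *
s=readout.read_state();print(s['position'],s['force'])
snap('side','side16');segs('side16',200,310,195,290,9)
E
```

```text
time_s: 14.17
position: [0.5552, 0.2766, 0.1343]
tcp_rot: [[0.921, 0.39, -0.005], [0.39, -0.921, -0.002], [-0.005, -0.0, -1.0]]
force: [-4.7, -1.8, 2.3]
opening: 0.181
grasp_force: 30.0
[0.55521549 0.27662082 0.13434815] [-4.67156198 -1.78344484  2.29849551]
[255.5, 225.9, 254.5, 206.6] 87
[269.5, 247.9, 266.5, 229.8] 81
[291.0, 232.7, 289.0, 222.9] 79
[302.1, 244.6, 286.5, 240.5] 15
[210.9, 212.7, 200.3, 213.0] 179
[250.6, 207.1, 247.9, 195.1] 77
[292.2, 253.0, 304.1, 252.9] 0
[288.4, 288.6, 276.6, 288.6] 0
[219.6, 221.9, 236.1, 225.4] 12
[281.5, 237.7, 269.7, 238.9] 174
[200.3, 210.7, 212.3, 210.0] 177
[219.2, 234.6, 220.8, 255.9] 86
[281.4, 225.3, 281.7, 237.2] 89
[213.7, 277.8, 210.5, 244.7] 84
[262.7, 257.0, 278.4, 255.6] 175
[210.3, 240.5, 207.5, 231.5] 73
[245.2, 226.8, 224.0, 228.5] 175
[245.3, 234.5, 223.4, 236.9] 174
[212.9, 195.2, 214.6, 205.4] 80
[206.5, 289.4, 213.6, 278.1] 122
[219.5, 256.6, 221.7, 282.9] 85
[207.5, 227.8, 206.6, 217.8] 85
[246.1, 233.5, 257.3, 232.4] 174
[245.2, 216.0, 244.2, 225.9] 95
[234.7, 199.1, 221.1, 196.3] 11
[223.1, 263.4, 225.2, 284.7] 84
[296.6, 230.8, 309.1, 231.0] 1
[227.2, 234.5, 244.7, 232.7] 174
[235.7, 209.1, 235.5, 199.7] 89
[258.5, 208.9, 290.3, 205.7] 174
[246.7, 261.6, 245.0, 240.3] 86
```

```bash
python3 -m inch '[[0,0,0,0,5],[0,0,0,0,5],[0,0,0,0,5],[0,0,0,0,5],[0,0,0,0,5],[0,0,0,0,5],[0,0,0,0,5],[0,0,0,0,5],[0,0,0,0,5],[0,0,0,0,5]]'
python3 -m inch '[[0,0,0.5,0,5],[0,0,1,0,5],[0,0,2,0,5],[0,0,3.5,0,5],[0,0,5,0,5],[0,0,7,0,5],[0,0,9,0,5],[0,0,11,0,5],[-4,-1.7,11,0,5],[-8,-3.4,11,0,5]]'
python3 -m inch '[[-8,-3.4,0,0,5],[-8,-3.4,0,0,5],[-8,-3.4,0,0,5],[-8,-3.4,0,0,5],[-8,-3.4,0,0,5],[-8,-3.4,0,0,5],[-8,-3.4,0,0,5],[-8,-3.4,0,0,5]]'
python3 - <<'E'
from seg import *
s=readout.read_state();print(s['position'],s['force'])
snap('side','side17');segs('side17',200,310,195,290,8)
snap('side','side18');print('motion',cv2.absdiff(cv2.imread('pics/side17.png'),cv2.imread('pics/side18.png'))[190:300,200:320].max())
w=TIP+d*.063
for n,a in dict(eye=(.026,0,.139),top=(.028,.022,.159),wallbotF=(-.018,.04,.054),wallbotB=(.028,.04,.054),handleTop=(-.063,0,.162)).items():
    q=TIP+d*(a[0]+.037)+yv*a[1];q[2]=a[2];print(n,proj('side17',q).round(1))
E
```

```text
time_s: 15.05
position: [0.5572, 0.2772, 0.1356]
tcp_rot: [[0.921, 0.39, 0.0], [0.39, -0.921, 0.0], [0.0, 0.0, -1.0]]
force: [0.2, 0.1, -0.1]
opening: 0.573
grasp_force: 0.0
time_s: 15.88
position: [0.4829, 0.245, 0.2482]
tcp_rot: [[0.921, 0.39, 0.008], [0.39, -0.921, 0.002], [0.008, 0.001, -1.0]]
force: [-0.7, -0.9, -0.8]
opening: 0.573
grasp_force: 0.0
time_s: 16.55
position: [0.402, 0.211, 0.2457]
tcp_rot: [[0.921, 0.39, 0.001], [0.39, -0.921, 0.0], [0.001, 0.0, -1.0]]
force: [0.8, -0.3, 0.2]
opening: 0.579
grasp_force: 0.0
[0.40199831 0.2110256  0.24569771] [ 0.81984369 -0.280027    0.17275463]
[289.7, 210.3, 289.7, 195.3] 90
[248.8, 243.9, 247.1, 234.8] 79
[244.1, 227.0, 222.9, 228.6] 176
[246.0, 234.8, 222.2, 236.8] 175
[213.8, 277.8, 210.5, 244.7] 84
[206.6, 289.4, 213.6, 277.6] 121
[210.2, 244.6, 200.2, 242.9] 10
[290.1, 232.2, 289.0, 209.1] 87
[251.5, 262.5, 224.7, 264.8] 175
[226.4, 196.9, 218.4, 195.6] 9
[218.3, 225.2, 223.2, 289.2] 86
[308.4, 243.5, 293.4, 236.7] 24
[250.9, 254.1, 249.5, 246.1] 80
[210.9, 212.7, 200.3, 213.0] 179
[213.2, 195.2, 214.5, 205.4] 83
[207.2, 21
[... 405 characters left out ...]
.1] 128
[210.5, 241.1, 207.4, 231.5] 72
[222.8, 215.4, 246.6, 213.4] 175
[244.9, 215.3, 245.0, 227.2] 90
[273.8, 197.0, 283.8, 202.8] 30
[209.6, 222.6, 218.5, 222.1] 176
[303.8, 220.3, 294.7, 216.5] 23
[214.7, 196.5, 226.0, 198.8] 11
[231.6, 237.3, 242.2, 238.1] 4
[295.3, 218.5, 306.9, 224.0] 25
[296.5, 214.9, 307.2, 217.8] 15
[268.4, 252.8, 268.2, 221.6] 90
[270.5, 219.7, 270.6, 249.7] 90
[248.0, 213.4, 248.1, 224.7] 89
[284.1, 218.3, 272.8, 217.4] 4
[275.3, 205.4, 287.9, 210.0] 20
[272.2, 223.6, 283.5, 222.7] 176
[235.7, 207.2, 235.5, 199.1] 89
[245.1, 261.6, 244.4, 244.7] 88
motion 66
eye [219.  236.8]
top [217.9 233.7]
wallbotF [252.5 292.2]
wallbotB [223.5 295.9]
handleTop [275.1 218.4]
```

```bash
python3 -m inch '[[0,0,0,0,5],[0,0,0,0,5],[0,0,0,0,5],[0,0,0,0,5],[0,0,0,0,5],[0,0,0,0,5]]' | head -3
python3 - <<'E'
from seg import *
snap('side','side19');snap('wrist','wrist19')
a,b,c=[cv2.imread(f'pics/side{i}.png') for i in(17,18,19)]
for p,q in((a,b),(b,c),(a,c)):
    m=cv2.absdiff(p,q).max(2)[200:300,205:300]>25;v,u=np.nonzero(m);print(m.sum(),(u.min()+205,u.max()+205,v.min()+200,v.max()+200) if m.any() else '')
segs('wrist19',190,380,0,240,18)
for n,q in dict(eye=(.026,0,.139),wl=(.028,.022,.159),wr=(.028,-.022,.159),fl=(-.018,.04,.11),fr=(-.018,-.04,.11),h=(-.063,0,.162)).items():
    w=TIP+d*(q[0]+.037)+yv*q[1];w[2]=q[2];print(n,proj('wrist19',w).round(1),proj('side19',w).round(1))
E
```

```text
time_s: 17.15
position: [0.4004, 0.2106, 0.2455]
tcp_rot: [[0.921, 0.39, -0.0], [0.39, -0.921, -0.0], [-0.0, 0.0, -1.0]]
1 (np.int64(257), np.int64(257), np.int64(287), np.int64(287))
32 (np.int64(206), np.int64(290), np.int64(208), np.int64(291))
33 (np.int64(206), np.int64(290), np.int64(208), np.int64(291))
[306.0, 8.6, 287.2, 7.7] 3
[286.2, 8.5, 284.1, 26.6] 97
[267.3, 26.5, 264.8, 8.6] 82
[265.3, 7.8, 242.2, 7.1] 2
[227.9, 233.2, 245.0, 239.4] 20
[201.0, 149.3, 194.0, 201.4] 98
[189.9, 218.3, 211.5, 226.7] 21
[255.1, 231.6, 231.2, 224.5] 16
[374.2, 198.3, 359.0, 222.6] 122
[233.1, 208.1, 255.0, 215.0] 18
[296.5, 232.4, 329.1, 239.1] 12
[229.4, 214.4, 296.4, 232.0] 15
[282.5, 239.5, 257.7, 232.6] 15
[212.1, 224.7, 217.2, 204.5] 104
[260.0, 226.6, 228.1, 218.4] 14
[240.3, 4.5, 263.4, 5.0] 1
eye [ 275.8 -157.5] [219.  236.8]
wl [ 239.5 -189.6] [217.9 233.7]
wr [ 311.9 -189.6] [215.6 218.8]
fl [226.1 -56. ] [251.2 263.6]
fr [326. -56.] [244.7 235.7]
h [275.9 -17.6] [275.1 218.4]
```

```bash
python3 -c "
from rig import bot;print(bot.hand_in())"
```

```text
the job is handed in; nothing more can be done
None
```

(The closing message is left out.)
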